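# Lock the rotary assembly fixture before work on the clutch drum

## Task

The rotary fixture that holds the clutch drum is standing unlocked: its sprung T-knob is parked in the rest notch. Lock it: pull the knob up out of the rest notch, turn it clockwise (seen from above) to the lock notch and let it down, then swing the turntable gently by its upright handle, either way, until the plunger snaps fully home into a notch of the index disc, and leave it locked. Stop turning as soon as it catches - never force the turntable against the plunger - and leave the parts lying around the fixture where they are.

Things in the scene. Friction and masses are not known exactly. Their poses are not given: they have to be found in the camera images.
- fixture: Grey cast bench fixture, bolted down. Origin: on the turntable axis at bench level; z up. Base plate 250 (x) x 300 (y) x 14 mm, from y = -175 to +125. On its -y side stands the plunger bracket (y = -84 to -166 mm, 56 mm wide, top 80 mm high).
- collar (a point): Middle of the top of the steel collar on the bracket, fixed, on the vertical plunger axis at (0, -100, 98) mm in the fixture's frame. 20 mm radius, stop walls 4 mm higher. Two notches take the knob's guide pin: the rest notch (yellow mark, 5 mm deep) and, 70 degrees clockwise of it seen from above, the deep lock notch (green mark).
- turntable: What swings: aluminium faceplate (170 mm diameter), clutch drum clamped on it (116 mm diameter, top 104 mm high; centre stud up to 124 mm), index disc under it, handle on its +y axis. Origin as the fixture's. Turns both ways with a drag of 2 to 4 N at the handle. A disc notch lies 8 to 52 degrees off the plunger each way at the start. Its own yaw starts within 9 degrees of the fixture's.
- disc_face (a point): Centre of the index disc's top face, 52 mm above the bench: notched steel disc, about 225 mm diameter, 12 mm thick, turns with the turntable. 6 rim notches, 13 mm wide, 60 degrees apart; the disc is clocked anyhow against the handle (and these axes), so no pose tells where the notches are.
- knob_grip (a point): Centre of the T-knob's grip bar: 56 mm long (this point's x axis), 14 mm wide (y), 18 mm high (z up), black, red at the +x end, under which the guide pin sits. Grip it across the 14 mm. 119 mm above the bench when home, 132 mm in the rest notch. Under the bar only an 11 mm stem: 25 mm free over the collar in the rest notch, 22 mm with the nose on the disc.
- plunger: Sprung plunger (down: 6.5 N at the bottom to 13 N at the top), a round-ended 10 mm pin over the disc, 100 mm from the turntable axis. Origin on its axis; its height z is the knob's lift: 0 fully home, pin 10 mm deep in a disc notch, turntable blocked (2 degrees of play); 10 mm riding on the disc; 13 mm rest notch (start); over 18 mm clear of the collar, knob can turn; 22 mm upper stop.
- knob (a joint): Turn of the knob (rad), clockwise from above positive. 0 = rest notch (start, within 0.05). 1.22 = middle of the lock notch; the pin drops in from about 1.15 to 1.32. Stops at -0.1 and 1.32. Turns almost without effort while lifted clear of the collar, not at all below.
- handle_grip (a point): Point on the axis of the turntable's upright black handle: freely revolving round grip, 19 mm diameter, from 74 to 124 mm above the bench (this point 104 mm), on an arm 34 mm wide whose top is 64 mm high; 115 mm from the turntable axis, 47 mm clear of the drum. Axes as the turntable's. A push here of more than about 20 N against the caught plunger is forcing it.
- ring_gear: Bystander: loose steel ring gear, 92 mm outer diameter, 24 mm high, lying flat. Origin: centre of its underside.
- bearing: Bystander: loose ball bearing, 68 mm outer diameter, 18 mm high, lying flat. Origin: centre of its underside.
- spanner: Bystander: loose steel spanner, about 190 mm long (its x axis), lying flat. Origin: centre of its underside.

How it is judged:
By the outcome, as a careful person would: the job done as asked, in the order asked, and still so for the second after the job is handed in, with the robot touching nothing.
It also fails if it takes over 54 s, if anything falls off the work surface, if the arm or the gripper's body presses on something with over 40 N, if the wrist force passes 120 N, or if a joint passes its speed limit or range.

## Robot

A 6-joint arm with a two-finger parallel gripper is mounted at the origin on the work surface. World frame = base frame: x ahead of the robot, y to its left, z up, the work surface at z = 0. Lengths are in m, angles in degrees, forces in N, time in s.
With the tool pointing down it reaches from about 0.325 to 0.85 m from the base axis. Payload 15.5 kg.
Tool frame: the origin (TCP) lies at the very end of the fingers, on their centre line; the grasp point (between the pads) lies 19 mm behind it (tcp_to_grasp is the distance from the TCP to the grasp point, in m); y points along the fingers, z is the direction in which the jaws open and shut, and the axes are right-handed (so a half turn about y gives the same grasp; the last joint's range is limited). The gripper opens to 91 mm and grips with 3 to 60 N. Pads are 32 mm wide; open, the fingers measure 118 mm over their backs; the gripper's body (76 mm by 178 mm) begins 60 mm behind the grasp point.
Start: joints at [60.877, 28.281, 77.091, -0, 74.628, -5.472], TCP at [0.251, 0.573, 0.214] pointing down, gripper open.
Joint ranges: [-166.48, 166.48], [-47.26, 123.95], [12.59, 153.08], [-70.14, 250.14], [6.76, 159.57], [-176.63, 176.63]. Speed limits (degrees/s): [108.29, 108.29, 147.25, 172.46, 172.46, 172.46].

## Interface

Orientations are given as [roll, pitch, yaw] about the fixed x, y, z axes, in that order (R = Rz(yaw) Ry(pitch) Rx(roll)).
In Python, from bench import observe, snapshot, hand_in, tcp_to_grasp gives the robot as it stands.
- The arm moves only by the shell command python3 -m inch 'ROWS' [FORCE]. ROWS is JSON, one flat list of numbers, 7 for each row, row after row: the turn, a rotation vector about the world's x, y, z in rad, then the shift along the world's x, y, z in m, then the closure in counts, from 0 (fully open) to 255 (shut). A call has 1 to 20 rows; each row shifts and turns the pose as measured when the row begins; what a row does not reach is not made up. A row lasts 1/12 s, in which the tool goes at most 41.7 mm and 7.16 degrees, less where a joint would pass 70% of its speed; a pose out of reach is approached as far as the arm can. A call with a gripper value outside its range is refused whole. The fingers move at their own pace and stop on an object; FORCE is the grip in N (left out, the last holds). Time passes only in rows, so rows that do not move let the fingers close. It gives the time, the measured TCP pose, the force and the opening at its end, in the units of the state.
- observe(): the state, without advancing time (a new reading comes with each control period).
- snapshot(name): name is "side" or "top" or "wrist"; returns a dict with "img" (480x640x3 uint8, red, green, blue), "z_map" (480x640 float32, m along the optical axis (not along the pixel's ray), 0 where there is no reading), "fx", "fy", "cx", "cy" (pixels), "position" and "rotation" of the camera in the world. Camera axes: x right, y up, looking along -z (the intrinsics and any distortion apply to the point x, -y, -z); pixel columns grow to the right and rows downward; lengths in m; the calibration is good to about 2 mm. A picture is of the moment at which its call begins.
- hand_in(): hands the job in, once; it reports no verdict.
The state is a dict: "clock": time; "q": joint angles; "qvel": joint speeds; "joint_efforts": joint torques, N m; "position": TCP position; "tcp_rot": TCP orientation; "contact_force": force on the tool from outside, world axes, zero at the start; "moment": the same for the moment, N m; "opening": finger opening in m.
Only numpy, scipy, OpenCV 4.12 (cv2) and the standard library are available. Lean on these libraries where they do the work, as an engineer would, in place of code of your own. Each camera call takes 0.05 s, during which the arm holds its last target.

## Working session

There is one attempt and no reset: what is moved stays moved. The work goes in short steps, Python scripts to look and compute and a shell command to move; the robot and the scene stay as the last step left them, time stands still between calls to the robot, and variables do not carry over. Pictures are saved under pics/ and viewed, and the job is handed in when it is done.

```bash
ls; mkdir -p pics
python3 - <<'E'
from bench import observe,snapshot,tcp_to_grasp
import cv2
print(observe(),tcp_to_grasp)
for n in("side","top","wrist"):
    s=snapshot(n);cv2.imwrite(f"pics/{n}0.png",s["img"][:,:,::-1]);print(n,s["fx"],s["fy"],s["cx"],s["cy"],s["position"],s["rotation"],[k for k in s])
E
```

```text
pics
{'clock': 0.0, 'q': array([ 6.08766299e+01,  2.83155066e+01,  7.71277854e+01,  1.17348499e-03,
        7.46273587e+01, -5.47118967e+00]), 'qvel': array([-0.08005337,  0.03924591, -0.08409432,  0.02069205, -0.03695124,
        0.01629971]), 'joint_efforts': array([-5.00976836e-03, -8.78806829e+01, -3.81852436e+01,  7.01825763e-02,
        5.31779614e-02, -1.55811408e-04]), 'position': array([0.25053889, 0.57217156, 0.21332764]), 'tcp_rot': array([-9.00702210e+01,  7.86216725e-03, -2.36524971e+01]), 'contact_force': array([-0.42873817, -0.33352471, -1.13684795]), 'moment': array([-0.03059444, -0.00061831, -0.04219207]), 'opening': 0.09108353526768066} 0.0188
side 502.1636499812845 502.1636499812845 318.23065859643543 235.64372868432392 [ 0.02807297 -0.45367541  0.62340986] [ 52.15641413  -0.41260183 -45.98316728] ['img', 'z_map', 'fx', 'fy', 'cx', 'cy', 'position', 'rotation']
top 467.5757852973543 467.5757852973543 327.07131822752933 242.45039113138424 [0.45904436 0.03168783 1.0970724 ] [  2.45360401   0.52418782 -88.25026208] ['img', 'z_map', 'fx', 'fy', 'cx', 'cy', 'position', 'rotation']
wrist 333.94895153902553 333.94895153902553 318.7335111285903 246.22336675590827 [0.17964231 0.60440984 0.3844448 ] [-15.98712069   0.08513639  66.36450828] ['img', 'z_map', 'fx', 'fy', 'cx', 'cy', 'position', 'rotation']
```

View pics/top0.png

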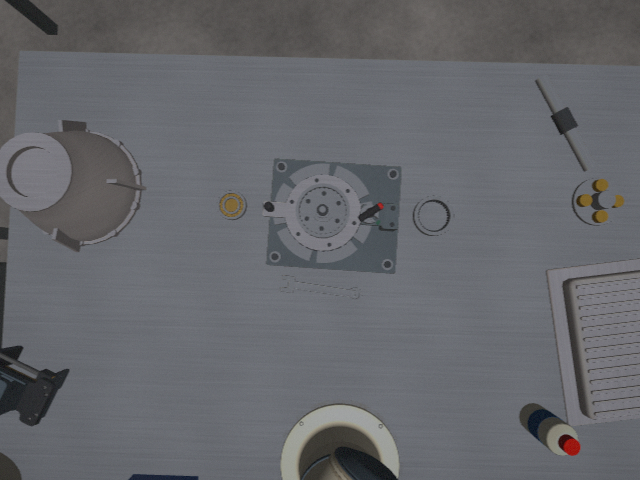

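View pics/side0.png

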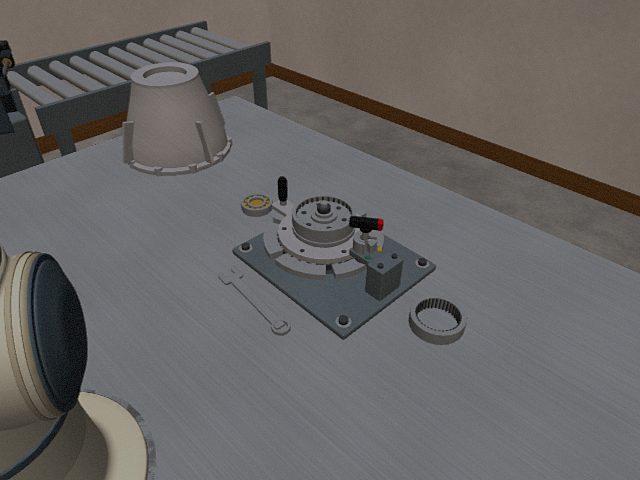

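```bash
cat > h.py <<'E'
import numpy as np,cv2
from scipy.spatial.transform import Rotation as R
from bench import observe,snapshot,tcp_to_grasp
def Rm(rpy): 
    return R.from_euler('xyz',rpy,degrees=True).as_matrix() if np.ndim(rpy)==1 else np.array(rpy)
def ray(s,u,v):
    d=np.array([(u-s['cx'])/s['fx'],-(v-s['cy'])/s['fy'],-1.]);return np.array(s['position']),Rm(s['rotation'])@d
def onz(s,u,v,z):
    p,d=ray(s,u,v);return p+d*(z-p[2])/d[2]
def pix(s,P):
    c=Rm(s['rotation']).T@(np.array(P)-s['position']);return s['cx']+s['fx']*c[0]/-c[2],s['cy']-s['fy']*c[1]/-c[2]
def crop(s,x0,y0,x1,y1,f,name):
    cv2.imwrite(name,cv2.resize(s['img'][y0:y1,x0:x1,::-1],None,fx=f,fy=f,interpolation=cv2.INTER_CUBIC))
def masks(s):
    i=s['img'].astype(int);r,g,b=i[...,0],i[...,1],i[...,2]
    return dict(red=(r>120)&(g<60)&(b<60),black=(i.max(2)<45),yellow=(r>150)&(g>130)&(b<60),green=(g>r+30)&(g>b+30))
E
python3 - <<'E'
from h import *
s=snapshot("top");crop(s,250,145,420,285,4,"pics/t1.png")
s2=snapshot("side");crop(s2,220,165,450,345,3.4,"pics/s1.png")
np.save('/tmp/top.npy',s,allow_pickle=True);np.save('/tmp/side.npy',s2,allow_pickle=True)
E
```

```text
(no output)
```

View pics/t1.png

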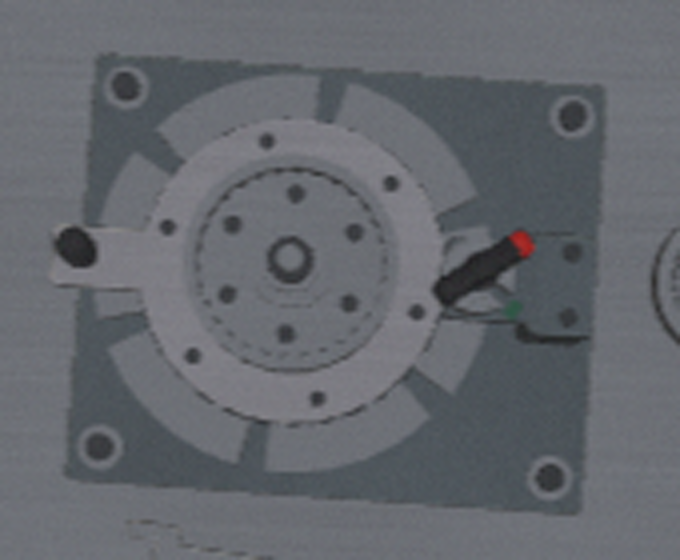

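View pics/s1.png

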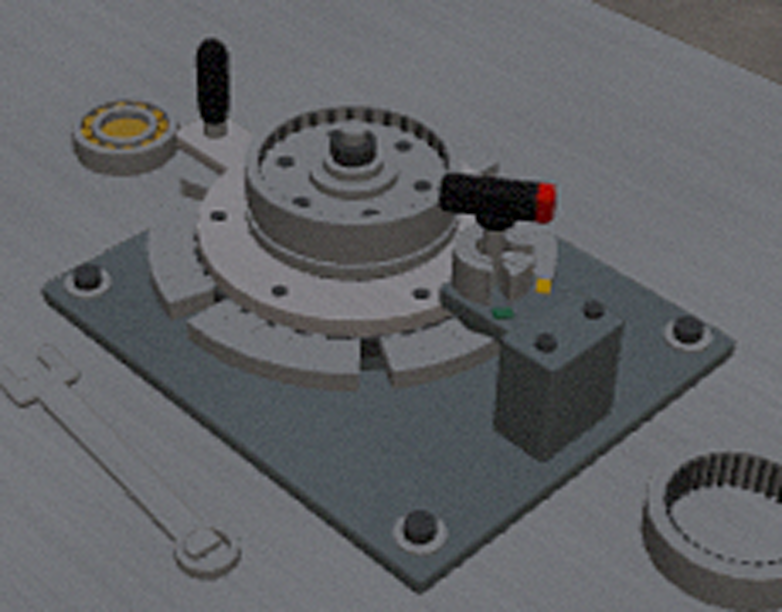

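Run:
```python
from h import *
s=np.load('/tmp/top.npy',allow_pickle=True).item();s2=np.load('/tmp/side.npy',allow_pickle=True).item()
c=lambda u,v,z:onz(s,250+(u-1.5)/4,145+(v-1.5)/4,z)
B=[c(*p,.020) for p in((125,87),(571,117),(99,447),(549,478))]
print('bolts',np.round(B,4))
d=(B[0]+B[2]-B[1]-B[3]);print('fix yaw via y axis',np.degrees(np.arctan2(-d[0],d[1])));e=B[0]+B[1]-B[2]-B[3];print('x',np.degrees(np.arctan2(e[1],e[0])))
print('stud',c(290,260,.124),'drumtop centre',c(291,263,.104))
O=c(290,260,.124)
for p in((327,97),(170,162),(118,320),(250,440),(428,390),(460,212)):
    q=c(*p,.052)-O;print('notch ang',np.degrees(np.arctan2(q[1],q[0])),np.hypot(*q[:2]))
# handle & knob via depth and masks
for S,n in((s,'top'),(s2,'side')):
    m=masks(S)
    for k in('red','black'):
        nn,l,st,ce=cv2.connectedComponentsWithStats(m[k].astype(np.uint8))
        for i in range(1,nn):
            if st[i,4]>12 and 215<ce[i,0]<450 and 160<ce[i,1]<340: print(n,k,st[i],ce[i])
```

```text
bolts [[ 0.6785  0.1557  0.02  ]
 [ 0.6684 -0.1035  0.02  ]
 [ 0.4691  0.1634  0.02  ]
 [ 0.4592 -0.096   0.02  ]]
fix yaw via y axis -2.2115357044645667
x -2.0806159563605204
stud [0.56876152 0.05428735 0.124     ] drumtop centre [0.5694275  0.05416916 0.104     ]
notch ang -9.1828484181766 0.1021372845704283
notch ang 49.07522435495557 0.09381708750216186
notch ang 106.35989501867996 0.10114116334198923
notch ang 167.40315071889134 0.09578722693230844
notch ang -128.82175021702648 0.09974046789370014
notch ang -67.76525765255884 0.1003257723395049
top red [378 203   5   6  18] [380.27777778 205.27777778]
top black [269 203   5   8  17] [271.29411765 207.29411765]
top black [373 205   6   5  13] [375.15384615 206.92307692]
top black [365 208   7   6  13] [367.76923077 210.30769231]
top black [366 209  14   9  21] [372.28571429 213.28571429]
top black [359 213   6   8  14] [361.         217.14285714]
side red [378 219   5   5  22] [380.27272727 221.13636364]
side black [278 177   9  25 200] [282.05 188.58]
side black [346 204   5   8  14] [347.78571429 207.35714286]
side black [317 2
[... 354 characters left out ...]
black [418 261   8   5  23] [421.39130435 263.47826087]
side black [326 265   7   6  32] [328.40625 267.34375]
side black [366 278   6  10  17] [367.82352941 283.17647059]
side black [369 291   7   7  17] [372.47058824 293.47058824]
side black [427 299   4   9  13] [428.46153846 303.        ]
side black [431 299   3   9  14] [432.         302.78571429]
side black [435 299   3   9  13] [435.76923077 302.61538462]
side black [416 300  11  14  72] [420.83333333 306.26388889]
side black [442 301   3   9  14] [443.07142857 304.92857143]
side black [445 302   4   9  16] [446.4375 306.5   ]
side black [339 320   9   5  25] [342.68 322.44]
side black [323 322  12  11  17] [328.35294118 327.11764706]
```

Run:
```python
from h import *
s=np.load('/tmp/top.npy',allow_pickle=True).item();s2=np.load('/tmp/side.npy',allow_pickle=True).item()
c=lambda u,v,z:onz(s,250+(u-1.5)/4,145+(v-1.5)/4,z)
a,b=c(526,243,.138),c(442,296,.138)
print(a,b,(a+b)/2,np.linalg.norm(a-b),np.degrees(np.arctan2(*(a-b)[1::-1])))
d=lambda u,v,z:onz(s2,220+(u-1.2)/3.4,165+(v-1.2)/3.4,z)
a,b=d(551,203,.132),d(442,193,.132)
print(a,b,(a+b)/2,np.linalg.norm(a-b),np.degrees(np.arctan2(*(a-b)[1::-1])))
print('handle top', c(70,243,.124)); print('side',d(212,45,.124),d(213,118,.074))
# spanner, bearing clear
for p in((.5652,-.0454,.132),(.569,.0545,.124)): print(pix(s,p),pix(s2,p))
```

```text
[ 0.57954143 -0.06714834  0.138     ] [ 0.55091762 -0.02472928  0.138     ] [ 0.56522952 -0.04593881  0.138     ] 0.0511732243810521 -55.98905111482409
[ 0.58045129 -0.07007255  0.132     ] [ 0.54957106 -0.02707506  0.132     ] [ 0.56501118 -0.0485738   0.132     ] 0.05293744675200055 -54.31458853647125
handle top [0.5742906  0.16962657 0.124     ]
side [0.57324869 0.16387495 0.124     ] [0.5734356  0.16595346 0.074     ]
(np.float64(370.12517333402013), np.float64(212.31656921614857)) (np.float64(364.2151726127889), np.float64(222.029985048358))
(np.float64(322.0268345171569), np.float64(209.50837846730744)) (np.float64(322.07373018202054), np.float64(201.39613761478665))
```

```bash
python3 -m inch '[0,0,-0.031,0.0173,-0.034,0,115, 0,0,-0.031,0.0173,-0.034,0,115, 0,0,-0.031,0.0173,-0.034,0,115, 0,0,-0.031,0.0173,-0.034,0,115, 0,0,-0.031,0.0173,-0.034,0,115, 0,0,-0.031,0.0173,-0.034,0,115, 0,0,-0.031,0.0173,-0.034,0,115, 0,0,-0.031,0.0173,-0.034,0,115, 0,0,-0.031,0.0173,-0.034,0,115, 0,0,-0.031,0.0173,-0.034,0,115, 0,0,-0.031,0.0173,-0.034,0,115, 0,0,-0.031,0.0173,-0.034,0,115, 0,0,-0.031,0.0173,-0.034,0,115, 0,0,-0.031,0.0173,-0.034,0,115, 0,0,-0.031,0.0173,-0.034,0,115, 0,0,-0.031,0.0173,-0.034,0,115, 0,0,-0.031,0.0173,-0.034,0,115, 0,0,-0.031,0.0173,-0.034,0,115]'
```

```text
clock: 1.75
position: [0.5665, -0.0646, 0.2138]
tcp_rot: [-89.8, -0.0, -56.6]
contact_force: [1.2, 0.1, -0.1]
opening: 0.0499
```

```bash
python3 -m inch '[0,0,0.01,-0.001,0.012,-0.02,115, 0,0,0.005,0,0.006,-0.015,115, 0,0,0,0,0,0,115, 0,0,0,0,0,0,115]'
python3 - <<'E'
from h import *
o=observe();print(o['position'],o['tcp_rot'],o['contact_force'])
s=snapshot("wrist");cv2.imwrite("pics/w2.png",s['img'][:,:,::-1]);np.save('/tmp/w2.npy',s,allow_pickle=True)
E
```

```text
clock: 2.08
position: [0.5698, -0.056, 0.178]
tcp_rot: [-89.7, -0.2, -56.4]
contact_force: [0.7, 0.0, -0.1]
opening: 0.0502
[ 0.56980151 -0.05601077  0.17795884] [-89.65472869  -0.2454051  -56.3765644 ] [ 0.74460967  0.01252885 -0.13659326]
```

View pics/w2.png

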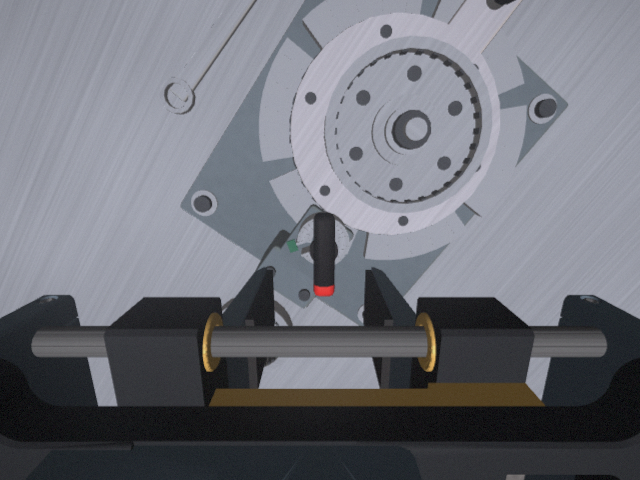

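Run:
```python
from h import *
s=np.load('/tmp/w2.npy',allow_pickle=True).item()
a,b=onz(s,323.5,289,.141),onz(s,323.5,212,.141)
print(a,b,(a+b)/2,np.linalg.norm(a-b),np.degrees(np.arctan2(*(a-b)[1::-1])))
print('stud',onz(s,414,130,.124))
```

```text
[ 0.5796021  -0.06317273  0.141     ] [ 0.55039556 -0.01965913  0.141     ] [ 0.56499883 -0.04141593  0.141     ] 0.05240664176270513 -56.1302927051871
stud [0.57098236 0.05368408 0.124     ]
```

```bash
python3 -m inch '[0,0,0,-0.004,0.006,-0.01,115, 0,0,0,-0.002,0.004,-0.015,115, 0,0,0,0,0,-0.015,115, 0,0,0,0,0,-0.012,115, 0,0,0,0,0,-0.006,115, 0,0,0,0,0,0,115]' 30
```

```text
clock: 2.63
position: [0.5655, -0.0441, 0.1243]
tcp_rot: [-89.3, -0.6, -56.2]
contact_force: [-0.9, 0.4, 0.2]
opening: 0.0502
```

```bash
python3 -m inch '[0.002,0.014,0,0,-0.001,-0.006,115, 0,0,0,0,0,-0.003,115, 0,0,0,0,0,-0.001,115, 0,0,0,0,0,0,115]' 30
```

```text
clock: 2.97
position: [0.567, -0.0452, 0.1161]
tcp_rot: [-89.9, -0.1, -56.1]
contact_force: [0.3, -0.1, -0.2]
opening: 0.0503
```

```bash
python3 -m inch '[0,0,0,-0.0018,0,-0.002,115, 0,0,0,0,0,0,115]' 40; python3 -m inch '[0,0,0,0,0,0,235, 0,0,0,0,0,0,235, 0,0,0,0,0,0,235, 0,0,0,0,0,0,235, 0,0,0,0,0,0,235, 0,0,0,0,0,0,235, 0,0,0,0,0,0,235]' 40
```

```text
clock: 3.13
position: [0.5654, -0.0453, 0.1146]
tcp_rot: [-89.8, -0.1, -56.1]
contact_force: [0.0, -0.4, 0.2]
opening: 0.05
clock: 3.72
position: [0.5664, -0.0448, 0.1152]
tcp_rot: [-89.7, -0.2, -56.1]
contact_force: [0.5, 1.3, -2.2]
opening: 0.0139
```

Gripped (13.9 mm). Lift about 7 mm.

```bash
python3 -m inch '[0,0,0,0,0,0.003,235, 0,0,0,0,0,0.003,235, 0,0,0,0,0,0.002,235, 0,0,0,0,0,0.001,235]'
```

```text
clock: 4.05
position: [0.5663, -0.0447, 0.1234]
tcp_rot: [-89.7, -0.1, -56.1]
contact_force: [4.2, 0.7, -12.9]
opening: 0.014
```

```bash
python3 -m inch '[0,0,-0.06,0,0,0,235, 0,0,-0.06,0,0,0,235, 0,0,-0.06,0,0,0,235, 0,0,-0.06,0,0,0,235]'
```

```text
clock: 4.38
position: [0.5665, -0.0446, 0.1234]
tcp_rot: [-89.7, -0.1, -70.3]
contact_force: [4.7, 1.1, -12.2]
opening: 0.0139
```

```bash
python3 -m inch '[0,0,-0.07,0,0,0,235, 0,0,-0.07,0,0,0,235, 0,0,-0.07,0,0,0,235, 0,0,-0.07,0,0,0,235, 0,0,-0.07,0,0,0,235, 0,0,-0.07,0,0,0,235, 0,0,-0.07,0,0,0,235, 0,0,-0.07,0,0,0,235, 0,0,-0.07,0,0,0,235, 0,0,-0.07,0,0,0,235, 0,0,-0.04,0,0,0,235, 0,0,0,0,0,0,235]'
```

```text
clock: 5.38
position: [0.5673, -0.0446, 0.1227]
tcp_rot: [-89.7, -0.1, -115.2]
contact_force: [5.0, 0.6, -11.6]
opening: 0.0136
```

```bash
python3 -m inch '[0,0,-0.07,0,0,0,235, 0,0,-0.07,0,0,0,235, 0,0,-0.045,0,0,0,235, 0,0,0,0,0,0,235]'
python3 - <<'E'
from h import *
print(observe()['moment'])
s=snapshot("wrist");cv2.imwrite("pics/w3.png",s['img'][:,:,::-1])
s=snapshot("side");crop(s,300,165,450,285,5,"pics/s3.png")
E
```

```text
clock: 5.72
position: [0.5675, -0.0447, 0.1225]
tcp_rot: [-89.7, -0.1, -126.2]
contact_force: [4.6, 0.8, -12.5]
opening: 0.0137
[ 0.04268945 -0.51871113  0.01356728]
```

View pics/w3.png

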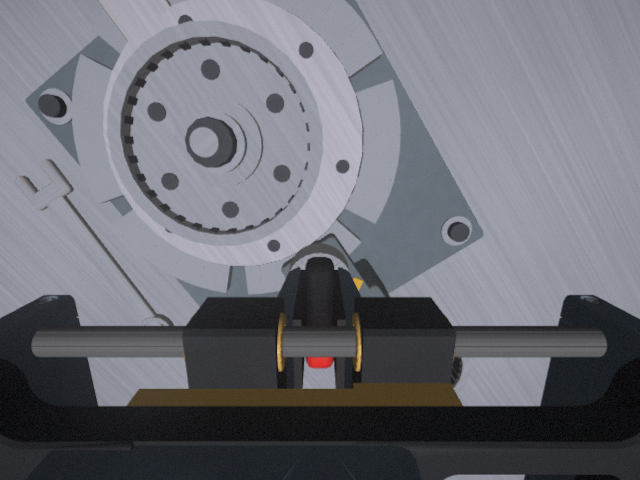

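View pics/s3.png

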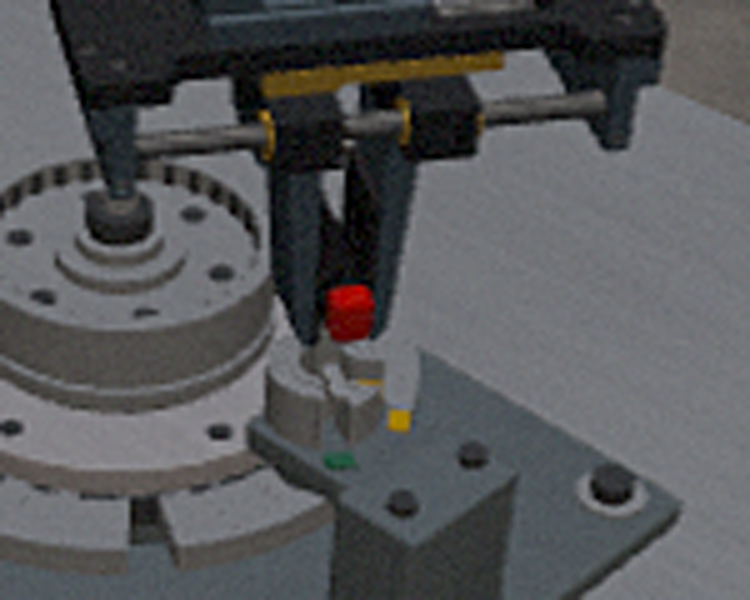

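```bash
python3 -m inch '[0,0,0,0,0,-0.003,235, 0,0,0,0,0,-0.003,235, 0,0,0,0,0,-0.002,235, 0,0,0,0,0,0,235]';  python3 -m inch '[0,0,0,0,0,-0.002,235, 0,0,0,0,0,-0.001,235, 0,0,0,0,0,0,235]'
```

```text
clock: 6.15
position: [0.5674, -0.0447, 0.1137]
tcp_rot: [-89.7, -0.1, -125.8]
contact_force: [4.7, 0.9, -10.0]
opening: 0.0135
clock: 6.4
position: [0.5677, -0.0447, 0.1116]
tcp_rot: [-89.7, -0.0, -125.7]
contact_force: [0.9, 0.5, -1.7]
opening: 0.0139
```

```bash
python3 -m inch '[0,0,0,0,0,0,115, 0,0,0,0,0,0,115, 0,0,0,0,0,0,115, 0,0,0,0,0,0,115, 0,0,0,0,0,0,115]';  python3 -m inch '[0,0,0,0,0,0.01,115, 0,0,0,0,0,0.02,115, 0,0,0,0,0,0.02,115, 0,0,0,0,0,0.01,115]'
python3 - <<'E'
from h import *
s=snapshot("wrist");cv2.imwrite("pics/w4.png",s['img'][:,:,::-1]);np.save('/tmp/w4.npy',s,allow_pickle=True)
s=snapshot("side");crop(s,300,165,450,285,5,"pics/s4.png");np.save('/tmp/s4.npy',s,allow_pickle=True)
E
```

```text
clock: 6.82
position: [0.5675, -0.045, 0.1126]
tcp_rot: [-89.6, -0.0, -125.7]
contact_force: [0.6, 0.3, -0.5]
opening: 0.0441
clock: 7.15
position: [0.5655, -0.0447, 0.174]
tcp_rot: [-89.9, -0.2, -125.7]
contact_force: [0.9, 0.2, 0.2]
opening: 0.05
```

View pics/w4.png

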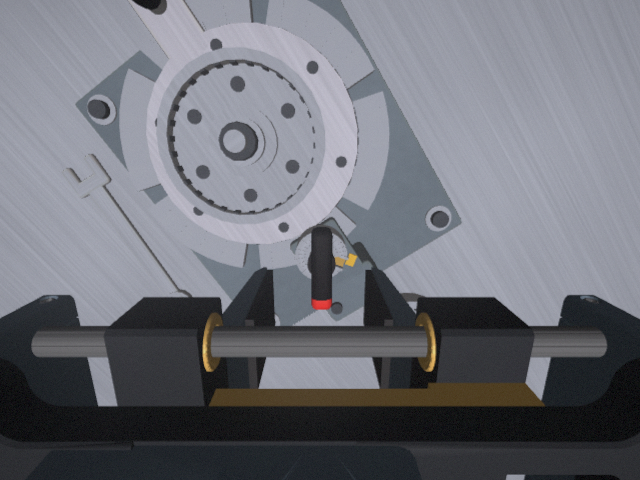

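View pics/s4.png

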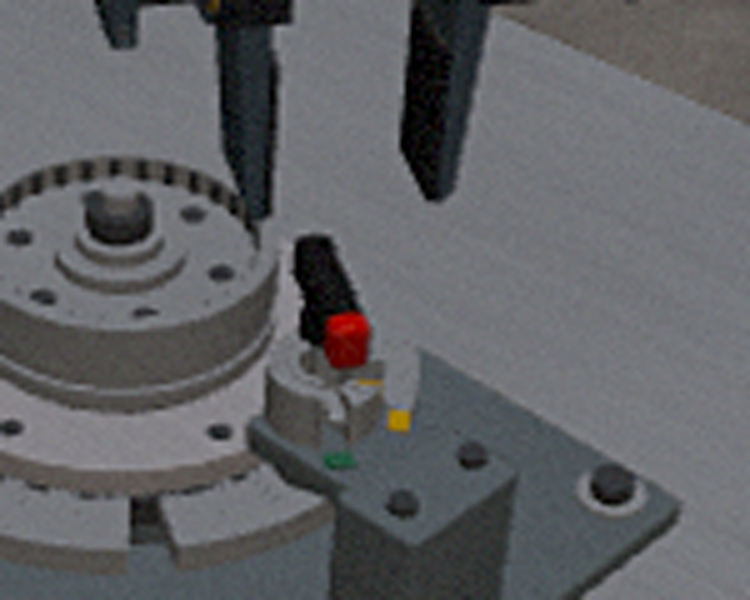

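```bash
python3 -m inch '[0,0,0.07,0.001,0.026,0,115, 0,0,0.07,0.001,0.026,0,115, 0,0,0.07,0.001,0.026,0,115, 0,0,0.07,0.001,0.026,0,115, 0,0,0.07,0.001,0.026,0,115, 0,0,0.07,0.001,0.026,0,115, 0,0,0.07,0.001,0.026,0,115, 0,0,0.07,0.001,0.016,0,115, 0,0,0,0,0,0,115,0,0,0,0,0,0,115]'
python3 - <<'E'
from h import *
s=snapshot("wrist");cv2.imwrite("pics/w5.png",s['img'][:,:,::-1]);np.save('/tmp/w5.npy',s,allow_pickle=True)
E
```

```text
clock: 8.08
position: [0.5713, 0.1609, 0.1709]
tcp_rot: [-90.0, -0.2, -92.2]
contact_force: [0.6, 0.2, 0.1]
opening: 0.0503
```

View pics/w5.png

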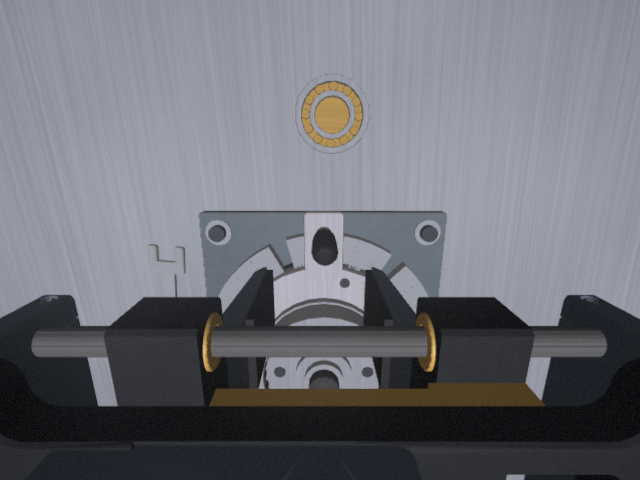

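```bash
python3 -m inch '[0,0,0,0.002,0.004,-0.015,115, 0,0,0,0,0.002,-0.02,115, 0,0,0,0,0,-0.02,115, 0,0,0,0,0,-0.015,115, 0,0,0,0,0,-0.005,115, 0,0,0,0,0,0,115]' 10
python3 - <<'E'
from h import *
print(observe()['contact_force'])
s=snapshot("side");crop(s,215,130,375,250,5,"pics/s6.png")
E
```

```text
clock: 8.63
position: [0.5738, 0.1605, 0.0936]
tcp_rot: [-89.9, -0.2, -93.1]
contact_force: [-1.1, 0.3, -0.1]
opening: 0.0499
[-1.12944424  0.26194764 -0.11841461]
```

View pics/s6.png

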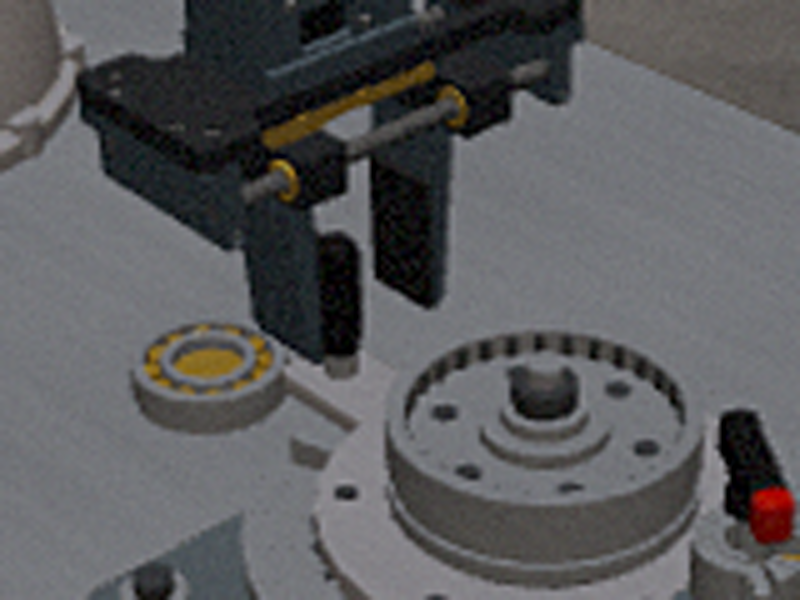

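```bash
python3 -m inch '[0,0,0,0,0.005,-0.005,188, 0,0,0,0,0.003,-0.003,188, 0,0,0,0,0,0,188, 0,0,0,0,0,0,188]' 10
```

```text
clock: 9.02
position: [0.5756, 0.1686, 0.0882]
tcp_rot: [-89.7, -0.2, -93.3]
contact_force: [-0.9, -0.6, 0.6]
opening: 0.0261
```

```bash
python3 -m inch '[0,0,-0.02,0.003,0,0,188, 0,0,-0.02,0.003,0,0,188, 0,0,-0.02,0.003,-0.0003,0,188, 0,0,-0.02,0.003,-0.0005,0,188, 0,0,-0.02,0.0025,-0.0006,0,188, 0,0,-0.02,0.0025,-0.0006,0,188, 0,0,-0.02,0.0025,-0.0006,0,188]'
```

```text
clock: 9.6
position: [0.5905, 0.1666, 0.0884]
tcp_rot: [-90.3, -0.3, -102.0]
contact_force: [-6.1, 1.4, 1.4]
opening: 0.0243
```

```bash
python3 -m inch '[0,0,-0.02,0.002,-0.0005,0,188, 0,0,-0.02,0.002,-0.0005,0,188, 0,0,-0.02,0.002,-0.0005,0,188, 0,0,-0.02,0.002,-0.0005,0,188, 0,0,-0.02,0.002,-0.0006,0,188, 0,0,-0.02,0.002,-0.0006,0,188]'
```

```text
clock: 10.1
position: [0.5978, 0.1641, 0.0882]
tcp_rot: [-91.0, -0.5, -109.7]
contact_force: [-6.9, 1.9, 1.8]
opening: 0.0238
```

Run:
```python
from h import *
s=snapshot("top");crop(s,250,145,420,285,4,"pics/t7.png")
```

```text
(no output)
```

View pics/t7.png

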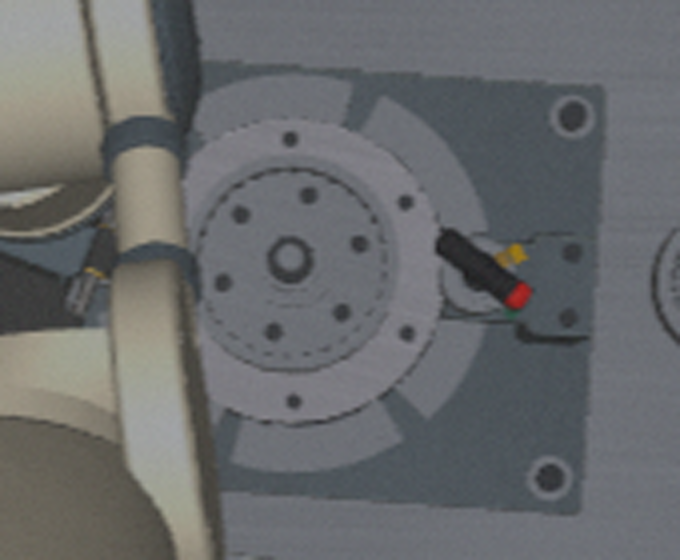

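```bash
python3 -m inch '[0,-0.004,0,0.002,-0.0006,0,188, 0,-0.004,0,0.002,-0.0006,0,188, 0,-0.004,0,0.002,-0.0006,0,188, 0,-0.004,0,0.002,-0.0007,0,188]'; python3 -m inch '[0,0,0,0.002,-0.0007,0,188, 0,0,0,0.002,-0.0007,0,188, 0,0,0,0.0015,-0.0007,0,188]'
```

```text
clock: 10.48
position: [0.604, 0.1623, 0.0883]
tcp_rot: [-90.4, -0.2, -110.1]
contact_force: [-6.9, 2.5, 2.2]
opening: 0.0237
clock: 10.73
position: [0.6075, 0.1609, 0.0883]
tcp_rot: [-90.7, -0.3, -110.3]
contact_force: [-5.2, 2.7, 0.8]
opening: 0.0238
```

```bash
python3 -m inch '[0,-0.002,-0.005,0.0015,-0.0006,0,188, 0,-0.002,-0.005,0.0015,-0.0006,0,188, 0,-0.002,-0.005,0.0015,-0.0006,0,188]'
```

```text
clock: 10.98
position: [0.6103, 0.1598, 0.0883]
tcp_rot: [-90.6, -0.2, -111.3]
contact_force: [-5.7, 2.1, 2.1]
opening: 0.0242
```

```bash
python3 -m inch '[0,-0.002,-0.005,0.0015,-0.0006,0,188, 0,-0.002,-0.005,0.0015,-0.0006,0,188]'
```

```text
clock: 11.15
position: [0.6124, 0.159, 0.0883]
tcp_rot: [-90.5, -0.1, -112.0]
contact_force: [-2.4, 1.5, 1.0]
opening: 0.0241
```

```bash
python3 -m inch '[0,-0.002,-0.005,0.0015,-0.0006,0,188, 0,-0.002,-0.005,0.0015,-0.0006,0,188]'
```

```text
clock: 11.32
position: [0.6156, 0.158, 0.0885]
tcp_rot: [-90.3, -0.0, -112.7]
contact_force: [-0.2, -0.8, -0.5]
opening: 0.024
```

Run:
```python
from h import *
s=snapshot("top");crop(s,250,145,420,285,4,"pics/t8.png")
s=snapshot("side");crop(s,300,165,450,285,5,"pics/s8.png");m=masks(s)['red'];ys,xs=np.nonzero(m[180:300,330:430]);print(ys.mean()+180,xs.mean()+330)
s=np.load('/tmp/s4.npy',allow_pickle=True).item();m=masks(s)['red'];ys,xs=np.nonzero(m[180:300,330:430]);print(ys.mean()+180,xs.mean()+330)
for z in(.129,.119):print(pix(s,(.5493,-.068,z)))
```

```text
233.64285714285714 369.07142857142856
229.51724137931035 369.1379310344828
(np.float64(368.5317656793845), np.float64(233.49138302661748))
(np.float64(368.1100259749155), np.float64(238.35845082598615))
```

View pics/s8.png

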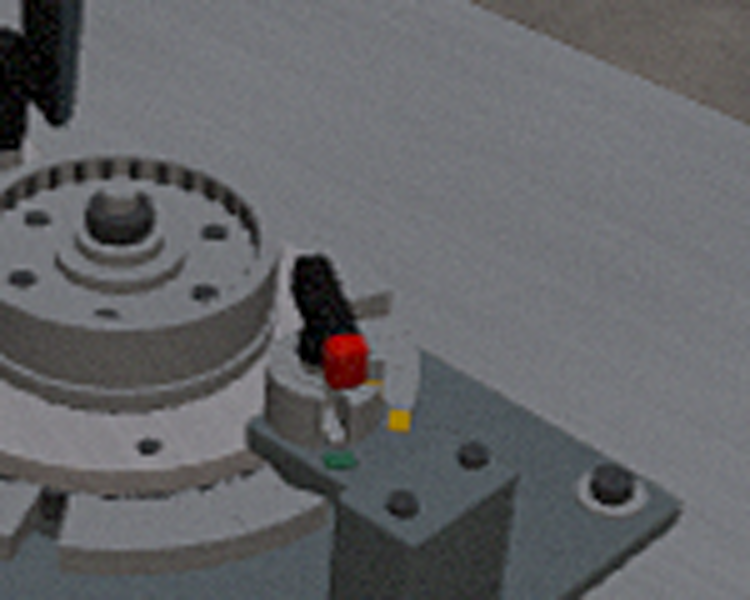

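View pics/t8.png

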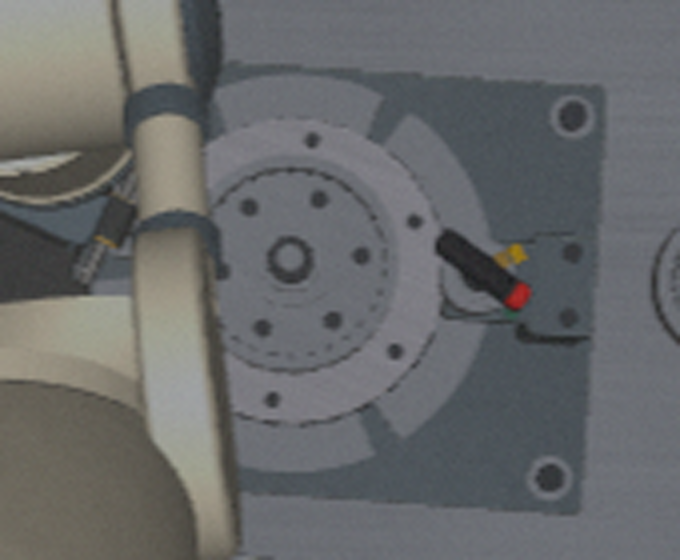

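```bash
python3 -m inch '[0,0,0,0,0,0,188, 0,0,0,0,0,0,188]'
cat > lift.py <<'E'
from h import *
a=np.load('/tmp/s4.npy',allow_pickle=True).item();b=snapshot("side")
f=lambda s:(s['img'][...,0].astype(np.float32)-s['img'][...,1])
A,B=f(a),f(b)
for n,I in(('s4',A),('now',B)):
    W=np.clip(I[200:260,350:390]-25,0,None);y,x=np.mgrid[200:260,350:390];k=W>0;print(n,(W*y).sum()/W.sum(),(W*x).sum()/W.sum(),W.sum())
T=A[221:239,360:379];r=cv2.matchTemplate(cv2.resize(B[215:255,350:390],None,fx=8,fy=8,interpolation=cv2.INTER_CUBIC),cv2.resize(T,None,fx=8,fy=8,interpolation=cv2.INTER_CUBIC),cv2.TM_CCOEFF_NORMED)
_,v,_,l=cv2.minMaxLoc(r);print(v,l[0]/8+350-360,l[1]/8+215-221)
np.save('/tmp/snow.npy',b,allow_pickle=True)
print(observe()['contact_force'])
E
python3 lift.py
```

```text
clock: 11.58
position: [0.6169, 0.1577, 0.0889]
tcp_rot: [-90.2, 0.0, -112.7]
contact_force: [-0.6, 0.0, 0.3]
opening: 0.024
s4 231.93529411764706 369.2733893557423 7140.0
now 236.29647613762486 368.96600998890125 7208.0
0.9830320477485657 -0.25 4.5
[-0.89389091 -0.61025566  0.43199804]
```

Run:
```python
from h import *
t0=np.load('/tmp/top.npy',allow_pickle=True).item();t1=snapshot("top")
a=np.load('/tmp/s4.npy',allow_pickle=True).item();b=np.load('/tmp/snow.npy',allow_pickle=True).item()
ps=(.5652,-.0454,.14)
u,v=[int(round(x)) for x in pix(t0,ps)]
for t in(t0,t1):
    z=t['z_map'];print(np.median(z[v-1:v+2,u-1:u+2]),'bracket',np.median(z[210:222,388:394]), 'plate',np.median(z[258:266,380:386]))
def red(s):
    I=s['img'];m=(I[...,0].astype(int)-I[...,1]>60);m[:200]=0;m[260:]=0;m[:,:350]=0;m[:,390:]=0
    v,u=np.nonzero(m);z=s['z_map'][v,u];k=(z>0)
    P=[];
    for uu,vv,zz in zip(u[k],v[k],z[k]):
        p,d=ray(s,uu,vv);P.append(p+d*zz)
    return np.median(P,0),len(P)
print(red(a),red(b))
```

```text
0.9596056 bracket 1.0184215 plate 1.0789368
0.9711296 bracket 1.0183861 plate 1.0789534
(array([ 0.55091634, -0.06778595,  0.13140736]), 82) (array([ 0.55111089, -0.06797228,  0.12199144]), 81)
```

Run:
```python
from h import *
t0=np.load('/tmp/top.npy',allow_pickle=True).item();t1=snapshot("top")
for t in(t0,t1):
    z=t['z_map'][200:224,356:386];R_=Rm(t['rotation']);
    v,u=np.mgrid[200:224,356:386]
    d=np.stack([(u-t['cx'])/t['fx'],-(v-t['cy'])/t['fy'],-np.ones(u.shape)],-1)*z[...,None]
    h=(d@R_.T)[...,2]+t['position'][2]
    hs=np.sort(h[z>0])[::-1];print(np.round(hs[:80:6],4))
    hb=[]
    zz=t['z_map'][210:222,388:394]
    v,u=np.mgrid[210:222,388:394];d=np.stack([(u-t['cx'])/t['fx'],-(v-t['cy'])/t['fy'],-np.ones(u.shape)],-1)*zz[...,None]
    print(np.median((d@R_.T)[...,2]+t['position'][2]))
```

```text
[0.1452 0.1437 0.1433 0.143  0.1426 0.1423 0.1422 0.1419 0.1418 0.1416
 0.1416 0.1415 0.1414 0.1412]
0.0810454299434602
[0.1326 0.1315 0.1309 0.1305 0.1302 0.1298 0.1296 0.1295 0.1294 0.1292
 0.1291 0.1289 0.1287 0.1285]
0.08061391879690294
```

```bash
python3 -m inch '[0,0,0,0,0,0,115, 0,0,0,0,0,0,115, 0,0,0,0,0,0,115, 0,0,0,0,0,0,115, 0,0,0,0,0,0,115]'; python3 -m inch '[0,0,0,0,0,0.01,115, 0,0,0,0,0,0.02,115, 0,0,0,0,0,0.03,115, 0,0,0,0,0,0.03,115, 0,0,0,0,0,0.02,115, 0,0,0,-0.005,0.03,0,115, 0,0,0,-0.005,0.03,0,115, 0,0,0,0,0.015,0,115, 0,0,0,0,0,0,115]'; python3 lift.py
python3 - <<'E'
from h import *
s=snapshot("top");crop(s,220,145,420,285,4,"pics/t9.png")
b=np.load('/tmp/snow.npy',allow_pickle=True).item();crop(b,220,165,450,345,3.4,"pics/s9.png")
E
```

```text
clock: 12.15
position: [0.6168, 0.1577, 0.0889]
tcp_rot: [-90.2, -0.0, -112.6]
contact_force: [0.3, 0.6, 0.4]
opening: 0.0497
clock: 12.9
position: [0.6059, 0.234, 0.2108]
tcp_rot: [-90.1, 0.1, -112.8]
contact_force: [-1.3, 0.0, -0.4]
opening: 0.05
s4 231.93529411764706 369.2733893557423 7140.0
now 236.30751445086705 368.9436416184971 6920.0
0.9830032587051392 -0.375 4.5
[-0.20803092  0.80140652  0.77339701]
```

View pics/t9.png

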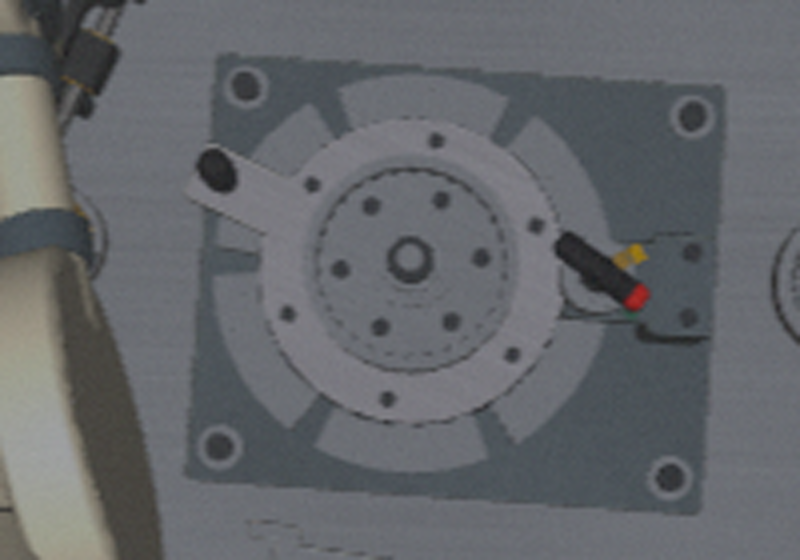

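View pics/s9.png

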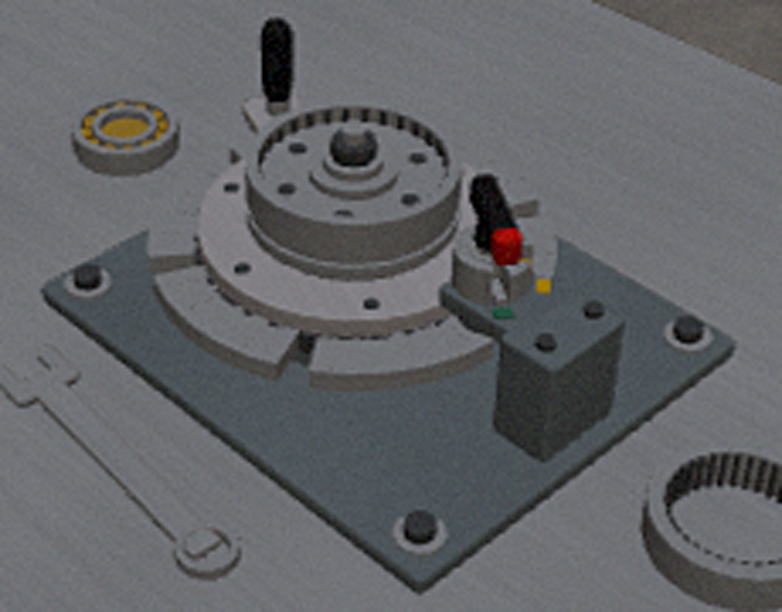

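```bash
python3 -c "
from bench import hand_in;print(hand_in())"
```

```text
the job is handed in; nothing more can be done
None
```

The fixture is locked and the job is handed in, at about 13 s on the robot's clock.

**What I did:** I gripped the T-knob and lifted it about 8 mm. I turned it 70° clockwise to the lock notch, let it down onto the disc and released it. I then swung the turntable about 22° clockwise with the handle held loosely between the fingers. The last millimetres went in small steps, and I stopped when the push fell from about 6 N to 0. Then I opened the fingers and backed off.

**Last checks:**
- **Pin depth:** in the top camera the bar's top ended about 128.5 mm above the bench, where fully home is 128 mm. The side camera showed a drop of only about 9 to 9.4 mm from riding on the disc, where 10 mm was expected. I put that gap down to pixel and depth error.
- **After the gripper left:** the knob stayed at the same height, and the notch opposite the plunger lined up with the fixture's axis.
- **Forces:** the wrist reading never passed about 13 N, and about 7 N while turning the turntable, read at the end of each move call.
- **Loose parts:** the bearing, spanner and ring gear looked unmoved in the side view.

I did not push the turntable again to test the lock, so as not to force it.

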